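# Set a slide block on the knife rest and hold the sprung lamp hood just under its balance

## Task

Set the machined slide block upright (boss up), centred and lengthwise, on top of the narrow ridge of the part rest and let go of it. Then take the grab bar of the sprung lamp hood, raise the hood clearly past its balance point so that you feel the spring take over, without letting it swing fully open, and ease it back to just below the balance point, a few degrees, where its light rakes across the block. Finish there still holding the hood still with the gripper, with the block on its ridge; leave the other things on the bench where they are and do not let the hood slam shut.

Things in the scene. Friction and masses are not known exactly. Their poses are not given: they have to be found in the camera images.
- station: Raking-light station, fixed: box base 200 x 220 mm, 72 mm high, dark below, grey above, glass stage, under a white hinged hood. Origin at table height, mid-width; x points from the grab bar to the hinge (away from the robot), y along the hinge, z up. Base from x = -75 to +125 mm; hinge axis at x = +115, z = 85 mm; grab bar, shut, at x = -135 mm.
- hood_hinge (a point): Middle of the hood's hinge axis (on the far side from the robot), fixed, 85 mm above the table; axes as the station. The hood's panel is 185 mm long, 220 mm wide, 16 mm thick, centred on the plane through hinge axis and bar.
- hood_bar (a point): Middle of the hood's grab bar: round steel, 14 mm thick, 130 mm long, parallel to the hinge and 250 mm from its axis, on the robot's side, carried by 12 mm arms at its ends, 65 mm clear of the hood's panel. Shut, it lies 85 mm above the table, free all round. At angle a it is 250 cos(a) mm from the hinge horizontally, 250 sin(a) mm above it. It turns in the fingers when pinched from above.
- hood (a joint): Hood angle in rad: 0 shut (start), grows as the bar is lifted, stop at 1.35 (fully open). Balance point 0.85 rad (bar 273 mm above the table; black lines on the round plates at the hinge ends show it): below it the hood falls shut, above it the spring lifts it to the stop. At the bar it weighs 2.4 N shut, 0 at balance, and pulls up 3 N near the stop. Lightly damped.
- rest: Part rest, fixed to the table: a dark foot plate 80 x 70 x 10 mm with a narrow upright steel ridge, its flat top 60 mm long (x) and 18 mm wide (y), 50 mm above the table. Origin under its centre at table height, x along the ridge. It stands to the left or the right in front of the station.
- rest_top (a point): Centre of the ridge's flat top, 50 mm above the table, axes as the rest.
- slide_block: Slide block to be placed: plain aluminium bar 64 mm long (x), 26 mm wide (y), 22 mm high, with a round boss 16 mm across and 8 mm high on its top, 20 mm from the centre towards +x. Origin at the centre of its underside, z up. About 0.11 kg. Lies flat on the table, on the other side from the rest.
- pin_gauge: Bystander: upright steel pin, 22 mm across, 45 mm high. Origin at the centre of its underside.
- parallel: Bystander: steel parallel bar 110 x 14 x 28 mm, no boss. Origin at the centre of its underside.
- bush: Bystander: aluminium ring 38 mm across, 20 mm high. Origin at the centre of its underside.
- cleaner: Bystander: white bottle 52 mm across, 110 mm high. Origin at the centre of its underside.
- brush: Bystander: cleaning brush lying on the table. Origin on its underside.
- angle_block: Bystander: aluminium L-shaped block 50 x 40 x 52 mm. Origin at the centre of its underside.
Mind the look-alikes: they are no part of the job. What is shaped like the slide_block but purple is not meant. Leave any red look-alike of the rest alone.

How it is judged:
By the outcome, as a careful person would: the job done as asked, in the order asked, and still so for the second after the job is handed in, while the arm keeps its last pose, push and grip.
It also fails if it takes over 58 s, if anything falls off the work surface, if the arm or the gripper's body presses on something with over 40 N, if the wrist force passes 120 N, or if a joint passes its speed limit or range.

## Robot

A 6-joint arm with a two-finger parallel gripper is mounted at the origin on the work surface. World frame = base frame: x ahead of the robot, y to its left, z up, the work surface at z = 0. Lengths are in m, angles in rad, forces in N, time in s.
With the tool pointing down it reaches from about 0.275 to 0.725 m from the base axis. Payload 15.9 kg.
Tool frame: the origin (TCP) lies at the centre of the arm's flange, where the gripper is bolted on; the fingertips stand 173 mm ahead of it and the grasp point (between the pads) lies 155 mm ahead of it (r.nose_length is the distance from the TCP to the fingertips, in m); y points along the fingers, z is the direction in which the jaws open and shut, and the axes are right-handed (so a half turn about y gives the same grasp; the last joint's range is limited). The gripper opens to 85 mm and grips with 20 to 120 N. Pads are 22 mm wide; open, the fingers measure 114 mm over their backs; the gripper's body (76 mm by 85 mm) begins 54 mm behind the grasp point. The pads swing forward as they close: fully open they stand 13 mm farther back than shut.
Start: joints at [-1.121, 0.213, -0.034, 1.323, 0, 1.571], TCP at [0.217, -0.45, 0.405] pointing down, gripper open.
Joint ranges: [-2.98, 2.98], [-0.74, 1.72], [-1.14, 1.35], [-2.1, 2.04], [-1.57, 1.44], [-3.14, 3.14]. Speed limits (rad/s): [1.89, 1.89, 2.39, 2.57, 3.14, 3.14].

## Interface

Orientations are given as a unit quaternion [w, x, y, z].
In Python, from plant import r gives the robot as it stands. The module is installed in compiled form; this text tells all that it offers.
- The arm moves only by the shell command python3 -m creep 'ROWS' [FORCE]. ROWS is text: rows parted by semicolons, each of 5 numbers parted by spaces: the closure, from 0 (fully open) to 1 (shut), then the shift along the world's x, y, z in m, then the turn about the world's z in rad. A call has 1 to 5 rows; each row is the pose to reach, as a shift and turn from the pose commanded when the call began; what a row does not reach only later rows make up. A row lasts 1/12 s, in which the tool goes at most 41.7 mm and 7.16 degrees, less where a joint would pass 70% of its speed; a pose out of reach is approached as far as the arm can. A call with a gripper value outside its range is refused whole. The fingers move at their own pace and stop on an object; FORCE is the grip in N (left out, the last holds). Time passes only in rows, so rows that repeat a pose let the fingers close. It gives the time, the measured TCP pose, the force and the opening at its end, in the units of the state.
- r.state(): the state, without advancing time (a new reading comes with each control period).
- r.grab_frame(name): name is "side" or "top" or "wrist"; returns (picture, depth): 384x512x3 uint8, red, green, blue; 384x512 float32, m along the optical axis (not along the pixel's ray), 0 where there is no reading.
- r.camera_model(name): a dict with "fx", "fy", "cx", "cy" (pixels), "distortion" ([k1, k2, p1, p2, k3] as OpenCV has them; the pictures are not rectified), "R" (3x3) and "t" (3): a world point X has camera coordinates R X + t. Camera axes: x right, y down, z forward; pixel columns grow to the right and rows downward; lengths in m; the calibration is good to about 2 mm. A picture is of the moment at which its call begins: read the wrist's pose just before it. camera_model takes no time and is no camera call; for the wrist camera it gives the pose at the moment of the call.
- r.close_job(): hands the job in, once; it reports no verdict.
The state is a dict: "t": time; "joints": joint angles; "joint_velocities": joint speeds; "effort": joint torques, N m; "tool_pos": TCP position; "orientation": TCP orientation; "force": force on the tool from outside, world axes, zero at the start; "wrist_torque": the same for the moment, N m; "opening": opening from 0.0 (shut) to 1.0 (fully open).
Only numpy, scipy, OpenCV 4.12 (cv2) and the standard library are available. Lean on these libraries where they do the work, as an engineer would, in place of code of your own. Each camera call takes 0.05 s, during which the arm holds its last target.

## Working session

There is one attempt and no reset: what is moved stays moved. The work goes in short steps, Python scripts to look and compute and a shell command to move; the robot and the scene stay as the last step left them, time stands still between calls to the robot, and variables do not carry over. Pictures are saved under pics/ and viewed, and the job is handed in when it is done.

```bash
mkdir -p pics; ls
cat > h.py <<'E'
from plant import r
import numpy as np, cv2, time
def snap(name,tag):
    m=r.camera_model(name); p,d=r.grab_frame(name)
    cv2.imwrite(f'pics/{tag}.png',p[:,:,::-1]); np.savez(f'pics/{tag}.npz',p=p,d=d,R=np.array(m['R']),t=np.array(m['t']),K=np.array([[m['fx'],0,m['cx']],[0,m['fy'],m['cy']],[0,0,1.]]),D=np.array(m['distortion'],float))
def world(tag):
    z=np.load(f'pics/{tag}.npz'); h,w=z['d'].shape
    u,v=np.meshgrid(np.arange(w),np.arange(h))
    n=cv2.undistortPoints(np.stack([u,v],-1).reshape(-1,1,2).astype(float),z['K'],z['D']).reshape(h,w,2)
    X=np.concatenate([n,np.ones((h,w,1))],-1)*z['d'][...,None]
    W=(X-z['t'])@z['R']; W[z['d']==0]=np.nan
    return W,z['p']
E
python3 - <<'E'
from h import *
print(r.state()); 
for n in ('top','side'): snap(n,n+'0')
E
```

```text
pics
{'t': 0.0, 'joints': array([-1.12098621e+00,  2.13360879e-01, -3.50694965e-02,  1.32350303e+00,
       -1.80242858e-05,  1.57081695e+00]), 'joint_velocities': array([-0.00020345, -0.00101422, -0.00127304,  0.00021257,  0.00028679,
       -0.0014947 ]), 'effort': array([-5.41325528e-03, -6.86176515e+01,  4.87114263e+01,  1.75928412e-02,
       -3.07301934e-04,  7.54790176e-05]), 'tool_pos': array([ 0.21732937, -0.45013009,  0.40420957]), 'orientation': array([ 0.15759158, -0.15778332,  0.68969048, -0.68890954]), 'force': array([-0.1678266 , -0.5960238 ,  0.12917952]), 'wrist_torque': array([-0.00301119, -0.03618018,  0.00519169]), 'opening': 1.0004723364625798}
```

View pics/top0.png

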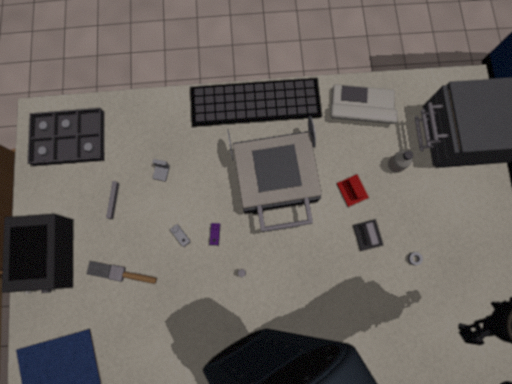

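View pics/side0.png

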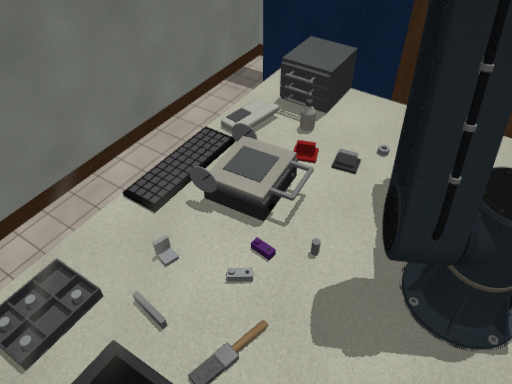

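The top view shows the station at (277,172) with its grab bar near (287,224). The grey slide block is at (180,235), with the purple decoy at (215,234). The dark rest is at (368,235), with the red decoy at (352,190). Next I'll measure these.

Run:
```python
from h import *
W,p=world('top0')
for n,(u,v) in dict(block=(180,235),purple=(215,234),rest=(368,235),red=(352,190),barL=(262,227),barR=(309,218),stage=(277,168),pin=(241,273),bush=(414,258)).items(): print(n,W[v,u].round(4))
def seg(name,u0,u1,v0,v1,zl,zh):
    w=W[v0:v1,u0:u1].reshape(-1,3); w=w[(w[:,2]>zl)&(w[:,2]<zh)]
    c,s,a=cv2.minAreaRect(w[:,:2].astype(np.float32)); 
    print(name,len(w),'mean',w.mean(0).round(4),'rect',np.round(c,4),np.round(s,4),round(a,1), 'z',np.percentile(w[:,2],[5,50,95]).round(4))
    return w
b=seg('block',165,195,220,250,.012,.04)
seg('rest top',350,388,215,255,.042,.06); seg('rest foot',350,388,215,255,.006,.06)
seg('bar',250,320,190,240,.07,.12)
w=b; print('boss',w[w[:,2]>.026].mean(0))
for tag,bx in (('blk',(150,205,210,260)),('rst',(335,400,165,260)),('bar',(225,330,120,240))):
    u0,u1,v0,v1=bx; c=p[v0:v1,u0:u1,::-1]; cv2.imwrite(f'pics/c_{tag}.png',cv2.resize(c,None,fx=6,fy=6,interpolation=cv2.INTER_CUBIC)[:600])
```

```text
block [0.4756 0.2455 0.0215]
purple [0.4708 0.1454 0.023 ]
rest [ 0.4338 -0.286   0.0344]
red [ 0.5663 -0.2569  0.033 ]
barL [0.4729 0.012  0.0938]
barR [ 0.4878 -0.1166  0.0908]
stage [ 0.632  -0.0421  0.0956]
pin [0.3563 0.0783 0.046 ]
bush [ 0.3598 -0.4191  0.0031]
block 214 mean [0.4747 0.2464 0.0231] rect [0.475  0.2473] [0.0645 0.0266] 34.7 z [0.018  0.0227 0.0303]
rest top 158 mean [ 0.4354 -0.2932  0.0503] rect [ 0.4359 -0.2938] [0.0597 0.019 ] 9.9 z [0.0464 0.0505 0.054 ]
rest foot 670 mean [ 0.4347 -0.2895  0.0217] rect [ 0.4325 -0.2922] [0.0856 0.1039] 8.7 z [0.0074 0.0121 0.0523]
bar 1450 mean [ 0.531  -0.0464  0.0908] rect [ 0.5137 -0.0544] [0.1915 0.1123] 85.8 z [0.0729 0.0925 0.0966]
boss [0.48538675 0.25397274 0.02918091]
```

The numbers agree with the given sizes: the block measures 64.5 x 26.6 mm with yaw 34.7° and the boss on the +x side. The ridge measures 60 x 19 mm at z=50 mm with yaw 9.9°. Now I'll look at the crops and work out the tool yaw.

```bash
python3 - <<'E'
from h import *
from scipy.spatial.transform import Rotation as Ro
s=r.state(); q=s['orientation']; M=Ro.from_quat(q[[1,2,3,0]]).as_matrix(); print(M.round(3))
m=r.camera_model('wrist'); R=np.array(m['R']); print('cam pos',-R.T@m['t'],'axis',R[2], m['fx'])
a=np.degrees(np.arctan2(M[1,2],M[0,2])); print('jaw yaw',a)
E
python3 - <<'E'
import cv2,numpy as np
a=[cv2.imread(f'pics/c_{t}.png') for t in('blk','rst','bar')]
c=np.zeros((600,800,3),np.uint8)
b=[cv2.resize(x,(266*1,int(x.shape[0]*266/x.shape[1])))for x in a]
for i,x in enumerate(b): c[:x.shape[0],i*266:i*266+266]=x
cv2.imwrite('pics/crops.png',c)
E
```

```text
[[-0.901 -0.     0.435]
 [-0.435  0.001 -0.901]
 [-0.    -1.    -0.001]]
cam pos [ 0.28213713 -0.41703851  0.37387645] axis [-0.25955587 -0.12423855 -0.95770326] 338.04855265893696
jaw yaw -64.22754667748237
```

View pics/crops.png

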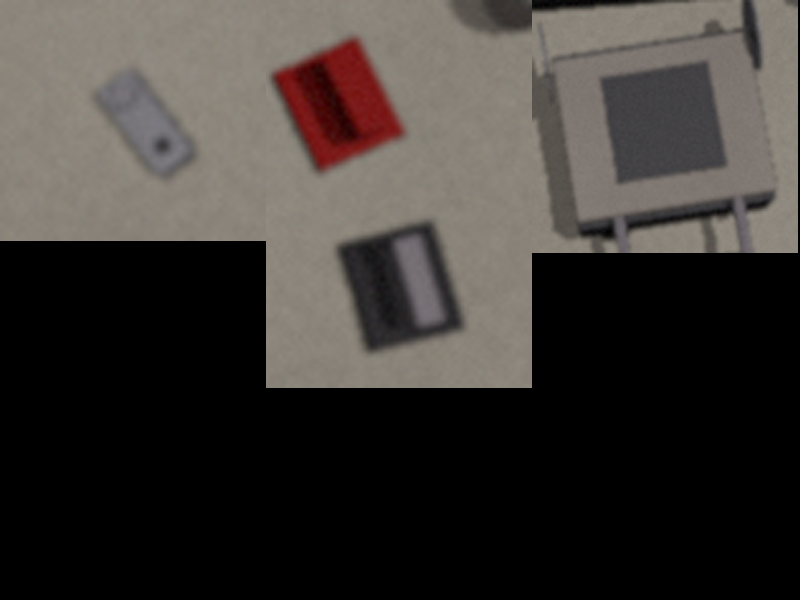

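The crop confirms the boss at the block's upper-left end, with a small hole at the other, and the ridge on the dark rest. Next I'll move to hover over the block.

```bash
python3 -m creep '0 0.009 0.023 0 0; 0 0.023 0.061 0 0; 0 0.037 0.1 0 0; 0 0.051 0.138 0 0.02; 0 0.065 0.175 0 0.04' 40
python3 -m creep '0 0.014 0.038 0 0; 0 0.028 0.076 0 0.02; 0 0.042 0.114 0 0.04; 0 0.056 0.152 0 0.04; 0 0.07 0.19 0 0.06'
python3 -m creep '0 0.014 0.038 0 0; 0 0.028 0.076 0 0.02; 0 0.042 0.114 0 0.04; 0 0.056 0.152 0 0.04; 0 0.07 0.19 0 0.055'
```

```text
t: 0.52
tool_pos: [0.2823, -0.2734, 0.4044]
orientation: [0.171, -0.172, 0.686, -0.686]
force: [1.1, 0.0, -0.0]
opening: 1.009
t: 0.93
tool_pos: [0.3519, -0.0845, 0.4047]
orientation: [-0.192, 0.191, -0.681, 0.681]
force: [2.0, -1.1, -0.6]
opening: 0.995
t: 1.35
tool_pos: [0.422, 0.1058, 0.4046]
orientation: [-0.21, 0.21, -0.675, 0.675]
force: [1.5, -1.2, -0.3]
opening: 0.994
```

```bash
python3 -m creep '0 0.014 0.038 0 0; 0 0.028 0.076 -0.01 0; 0 0.042 0.114 -0.03 0; 0 0.050 0.135 -0.06 0; 0 0.053 0.141 -0.085 0'
python3 -m creep '0 0 0 0 0'
python3 - <<'E'
from h import *
from scipy.spatial.transform import Rotation as Ro
snap('wrist','w1'); s=r.state(); q=s['orientation']; M=Ro.from_quat(q[[1,2,3,0]]).as_matrix()
print(s['t'],s['tool_pos'],M.round(3),np.degrees(np.arctan2(M[1,2],M[0,2])),s['joints'])
E
```

```text
t: 1.77
tool_pos: [0.4755, 0.248, 0.3175]
orientation: [0.211, -0.211, 0.675, -0.675]
force: [-0.2, -0.5, -1.2]
opening: 1.0
t: 1.85
tool_pos: [0.474, 0.2456, 0.3146]
orientation: [-0.209, 0.214, -0.674, 0.675]
force: [-1.0, -1.0, 0.0]
opening: 1.0
1.9 [0.47415986 0.24464775 0.31750741] [[-0.822 -0.005  0.569]
 [-0.569 -0.002 -0.822]
 [ 0.005 -1.    -0.001]] -55.31056709217365 [ 4.76356300e-01  3.15528251e-01 -1.21048062e-01  1.13945276e+00
 -8.25001672e-05  3.01250281e+00]
```

View pics/w1.png

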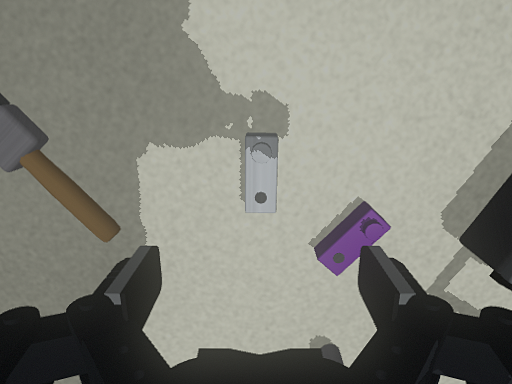

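The wrist view shows the block at (261,172), square to the jaws, with its boss at (261,153). The purple decoy is at (353,238), clear of the fingers. I'll refine the block pose from this view.

Run:
```python
from h import *
W,p=world('w1')
w=W[120:222,235:290].reshape(-1,3); print(np.nanmedian(W[220:260,200:240].reshape(-1,3),0))
k=w[(w[:,2]>.012)&(w[:,2]<.05)]
c,s,a=cv2.minAreaRect(k[:,:2].astype(np.float32)); print(c,s,a,np.percentile(k[:,2],[5,50,95]))
k=w[(w[:,2]>.019)&(w[:,2]<.05)]
c,s,a=cv2.minAreaRect(k[:,:2].astype(np.float32)); print(c,s,a, k.mean(0))
b=w[(w[:,2]>.027)&(w[:,2]<.05)]; print('boss',len(b),b.mean(0))
```

```text
[3.98873599e-01 2.40650058e-01 2.24285518e-04]
(0.47544947266578674, 0.2475007325410843) (0.06424419581890106, 0.02578740008175373) 34.154998779296875 [0.02093891 0.02237179 0.03050275]
(0.4754115343093872, 0.24750307202339172) (0.06421089917421341, 0.02570308931171894) 34.03080368041992 [0.47662446 0.24858532 0.02332581]
boss 333 [0.49221339 0.25895702 0.03021675]
```

```bash
python3 -m creep '0 0 0.001 -0.03 0; 0 0.001 0.002 -0.065 0; 0 0.001 0.002 -0.1 0; 0 0.001 0.002 -0.125 0; 0 0.001 0.002 -0.138 0'
python3 -m creep '0 0 0 0 0; 0.3 0 0 0 0; 0.7 0 0 0 0; 1 0 0 0 0; 1 0 0 0 0' 50
python3 -m creep '1 0 0 0 0; 1 0 0 0 0; 1 0 0 0 0'
```

```text
t: 2.32
tool_pos: [0.4756, 0.2453, 0.1808]
orientation: [-0.209, 0.211, -0.675, 0.675]
force: [-1.0, 1.0, 0.5]
opening: 0.998
t: 2.73
tool_pos: [0.4766, 0.2467, 0.1832]
orientation: [0.211, -0.21, 0.675, -0.675]
force: [-0.6, -1.3, -0.5]
opening: 0.457
t: 2.98
tool_pos: [0.4763, 0.2467, 0.1828]
orientation: [0.211, -0.21, 0.675, -0.675]
force: [-2.8, -1.6, 13.2]
opening: 0.288
```

```bash
python3 -m creep '1 0 0 0 0; 1 0 0 0 0'
python3 -m creep '1 0 0 0.005 0; 1 0 0 0.02 0; 1 0 0 0.04 0; 1 0 0 0.06 0; 1 0 0 0.06 0'
python3 - <<'E'
from h import *
snap('wrist','w2'); s=r.state(); print(s['t'],s['tool_pos'],s['force'],s['opening'])
E
```

```text
t: 3.15
tool_pos: [0.4763, 0.2467, 0.1828]
orientation: [0.211, -0.21, 0.675, -0.675]
force: [-2.6, -3.3, 13.3]
opening: 0.29
t: 3.57
tool_pos: [0.477, 0.2471, 0.2456]
orientation: [0.212, -0.209, 0.675, -0.675]
force: [1.6, -0.3, 0.4]
opening: 0.291
3.6167 [0.47669994 0.24690956 0.24376203] [-0.96655158 -0.47044852 -1.57417114] 0.2851214149661356
```

View pics/w2.png

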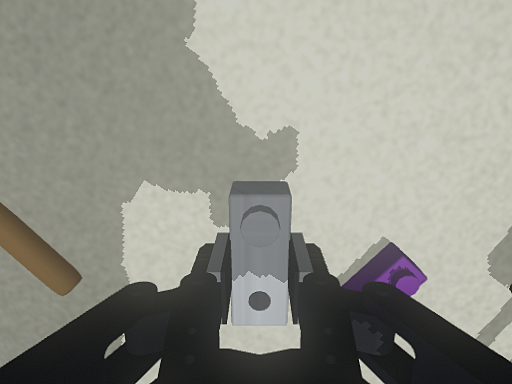

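```bash
cat >> h.py <<'E'
def held(tag,s):
    from scipy.spatial.transform import Rotation as Ro
    W,p=world(tag); q=s['orientation']; M=Ro.from_quat(q[[1,2,3,0]]).as_matrix()
    L=(W-s['tool_pos'])@M   # tool coords
    return W,L,p
E
python3 - <<'E'
from h import *
s=r.state(); W,L,p=held('w2',s)
for v,u in [(190,260),(190,240),(190,285),(250,245),(250,280),(225,260),(290,240),(290,285),(315,245),(315,280)]: print((v,u),W[v,u].round(4),L[v,u].round(4))
w=W[175:330,225:297].reshape(-1,3); k=w[(w[:,2]>.078)&(w[:,2]<.1)]
l=L[175:330,225:297].reshape(-1,3); l=l[(w[:,2]>.078)&(w[:,2]<.1)]
print(k.min(0),k.max(0),l.min(0),l.max(0)); print(cv2.minAreaRect(k[:,:2].astype(np.float32)),np.median(k,0))
b=w[w[:,2]>.088]; print('boss',b[b[:,2]<.11].mean(0))
E
```

```text
(190, 260) [0.5028 0.2666 0.0806] [-0.0321  0.1633 -0.0014]
(190, 240) [0.4977 0.2733 0.0794] [-0.0317  0.1645 -0.0098]
(190, 285) [0.5086 0.2578 0.0798] [-0.0319  0.1641  0.0091]
(250, 245) [0.4782 0.2573 0.0848] [-0.0066  0.159  -0.0078]
(250, 280) [0.4868 0.2451 0.0849] [-0.0067  0.1589  0.0072]
(225, 260) [0.4942 0.2606 0.0931] [-0.0216  0.1508 -0.0014]
(290, 240) [0.4615 0.2487 0.0862] [ 0.0121  0.1575 -0.0101]
(290, 285) [0.4723 0.2321 0.0854] [0.0126 0.1583 0.0097]
(315, 245) [0.4505 0.2387 0.0839] [ 0.0267  0.1597 -0.0082]
(315, 280) [0.4606 0.2264 0.0856] [0.0254 0.158  0.0077]
[0.44293358 0.2204282  0.07800326] [0.50932604 0.27658451 0.09997711] [-0.03237973  0.1437795  -0.01680422] [0.03262335 0.16587194 0.01451006]
((0.47632133960723877, 0.24808964133262634), (0.06496352702379227, 0.03131290525197983), 34.099037170410156) [0.47972507 0.25078217 0.08510878]
boss [0.48767804 0.25558471 0.09571354]
```

The block is held centred (tool x −32 to +33 mm), and its underside is about 0.182 m ahead of the TCP. Next I'll lift it over to a viewpoint just short of the rest.

```bash
python3 -m creep '1 0 0 0.03 0; 1 0 -0.005 0.07 0; 1 -0.003 -0.02 0.105 -0.02; 1 -0.01 -0.045 0.13 -0.05; 1 -0.017 -0.08 0.14 -0.08'
python3 -m creep '1 -0.008 -0.038 0 -0.03; 1 -0.016 -0.076 0 -0.07; 1 -0.024 -0.114 0 -0.11; 1 -0.032 -0.152 0 -0.15; 1 -0.04 -0.19 0 -0.18'
python3 -m creep '1 -0.008 -0.038 0 -0.03; 1 -0.016 -0.076 0 -0.07; 1 -0.024 -0.114 0 -0.11; 1 -0.032 -0.152 0 -0.15; 1 -0.04 -0.19 0 -0.173'
python3 -m creep '1 -0.008 -0.035 0 0; 1 -0.015 -0.065 0 0; 1 -0.019 -0.085 0 0; 1 -0.02 -0.092 0 0; 1 -0.02 -0.092 0 0'
python3 -m creep '1 0 0 0 0; 1 0 0 0 0'
python3 - <<'E'
from h import *
from scipy.spatial.transform import Rotation as Ro
snap('wrist','w3'); s=r.state(); q=s['orientation']; M=Ro.from_quat(q[[1,2,3,0]]).as_matrix()
print(s['t'],s['tool_pos'],np.degrees(np.arctan2(-M[1,0],-M[0,0])),s['joints'],s['opening'])
E
```

```text
t: 4.03
tool_pos: [0.4592, 0.1671, 0.3845]
orientation: [0.185, -0.182, 0.683, -0.683]
force: [1.5, 0.1, 0.1]
opening: 0.287
t: 4.45
tool_pos: [0.418, -0.0249, 0.3811]
orientation: [0.12, -0.121, 0.697, -0.697]
force: [1.6, -1.2, -0.8]
opening: 0.288
t: 4.87
tool_pos: [0.378, -0.2151, 0.3812]
orientation: [0.059, -0.06, 0.705, -0.704]
force: [1.9, 0.2, -1.6]
opening: 0.29
t: 5.28
tool_pos: [0.3586, -0.3066, 0.3809]
orientation: [0.059, -0.06, 0.705, -0.704]
force: [-0.7, 1.2, -1.3]
opening: 0.292
t: 5.45
tool_pos: [0.3593, -0.3045, 0.3815]
orientation: [0.061, -0.061, 0.705, -0.704]
force: [-0.6, 0.8, -0.9]
opening: 0.288
5.5 [ 0.3593063  -0.30438305  0.38160325] 9.885263000216494 [-7.02885379e-01  1.58996388e-01 -1.58900248e-01  1.25327896e+00
  1.77249686e-04  2.26617688e+00] 0.2892835688448131
```

View pics/w3.png

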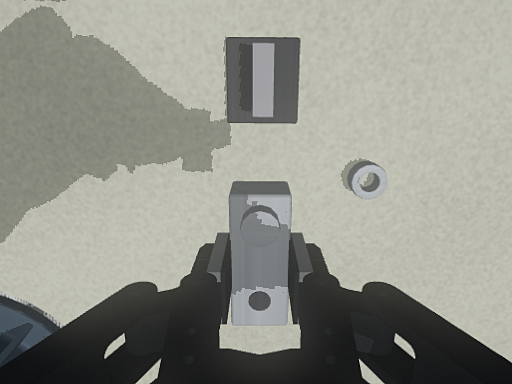

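The rest's ridge is at (263,80), parallel to the held block at (261,255). The bush at (366,179) is out of the way.

Run:
```python
from h import *
s=r.state(); W,L,p=held('w3',s)
w=W[30:130,215:310].reshape(-1,3); k=w[(w[:,2]>.044)&(w[:,2]<.06)]
print('ridge',cv2.minAreaRect(k[:,:2].astype(np.float32)),len(k),np.median(k,0))
f=w[(w[:,2]>.005)&(w[:,2]<.06)]; print('foot',cv2.minAreaRect(f[:,:2].astype(np.float32)))
w=W[175:330,225:297].reshape(-1,3); l=L[175:330,225:297].reshape(-1,3); m=(l[:,1]>.14)&(l[:,1]<.162)
print('block',cv2.minAreaRect(w[m][:,:2].astype(np.float32)), np.median(l[m],0), l[m].min(0),l[m].max(0), s['tool_pos'])
# width at rows
row=L[250]; i=np.where((row[:,1]>.15)&(row[:,1]<.165)&(abs(row[:,2])<.03))[0]; print(row[i[0]],row[i[-1]])
```

```text
ridge ((0.43540745973587036, -0.2927771210670471), (0.05962313339114189, 0.01738615334033966), 9.511302947998047) 1536 [ 0.43656112 -0.29242446  0.050378  ]
foot ((0.435721218585968, -0.29243019223213196), (0.07915783673524857, 0.07054216414690018), 9.719451904296875)
block ((0.35778823494911194, -0.30358943343162537), (0.06443428248167038, 0.030074985697865486), 9.361824989318848) [-0.00243455  0.16045248 -0.00108234] [-0.03093192  0.14007757 -0.01591366] [0.03366156 0.16198952 0.01416376] [ 0.3593063  -0.30438305  0.38160325]
[-0.00556178  0.16035012 -0.02701381] [-0.00567061  0.16017583  0.02441012]
```

```bash
python3 -m creep '1 0.02 0.003 0 0; 1 0.05 0.007 0 0; 1 0.07 0.01 -0.01 0; 1 0.077 0.011 -0.03 0; 1 0.077 0.011 -0.05 0'
python3 -m creep '1 0 0 -0.025 0; 1 0 0 -0.05 0; 1 0 0 -0.075 0; 1 0 0 -0.085 0; 1 0 0 -0.088 0'
python3 - <<'E'
from h import *
snap('wrist','w4'); snap('side','s4'); s=r.state(); print(s['t'],s['tool_pos'],s['force'])
W,L,p=held('w4',s)
z=W[:,:,2]; 
import cv2
a=cv2.imread('pics/w4.png'); b=cv2.imread('pics/s4.png'); b=cv2.resize(b[110:190,290:400],(512,372)); cv2.imwrite('pics/m4.png',cv2.resize(np.vstack([a,b]),(400,590)))
E
```

```text
t: 5.92
tool_pos: [0.4382, -0.293, 0.3313]
orientation: [-0.062, 0.061, -0.704, 0.705]
force: [-0.1, -0.7, -1.5]
opening: 0.291
t: 6.33
tool_pos: [0.4357, -0.2933, 0.2422]
orientation: [0.06, -0.062, 0.705, -0.704]
force: [-0.4, 0.0, -0.4]
opening: 0.289
6.4333 [ 0.43631589 -0.29404777  0.24422045] [ 0.31442861 -0.38529599 -0.78446799]
```

View pics/m4.png

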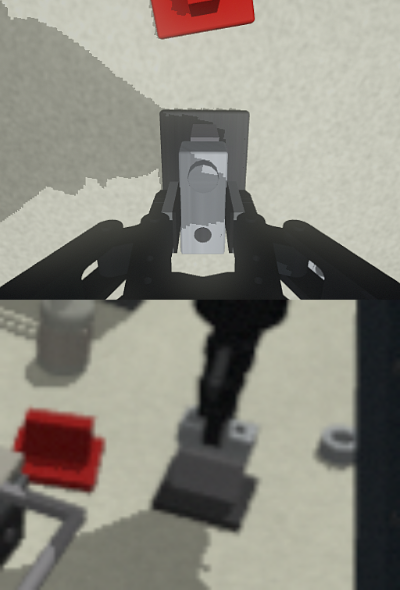

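The block is centred over the ridge in both views and about 9 mm above it. I'll lower it while watching the force.

```bash
python3 -m creep '1 0 0 -0.003 0; 1 0 0 -0.005 0; 1 0 0 -0.007 0; 1 0 0 -0.007 0'
python3 -m creep '1 0 0 -0.001 0; 1 0 0 -0.002 0; 1 0 0 -0.002 0'
python3 -m creep '1 0 0 -0.001 0; 1 0 0 -0.002 0; 1 0 0 -0.002 0'
```

```text
t: 6.77
tool_pos: [0.4361, -0.2945, 0.2369]
orientation: [-0.061, 0.06, -0.704, 0.705]
force: [-0.0, -0.7, -1.4]
opening: 0.29
t: 7.02
tool_pos: [0.436, -0.2944, 0.2346]
orientation: [0.06, -0.06, 0.705, -0.704]
force: [1.5, 0.1, -1.4]
opening: 0.287
t: 7.27
tool_pos: [0.436, -0.2945, 0.2329]
orientation: [-0.061, 0.06, -0.704, 0.705]
force: [-1.1, 0.4, 3.3]
opening: 0.29
```

```bash
python3 -m creep '0.68 0 0 0 0; 0.64 0 0 0 0; 0.6 0 0 0 0; 0.55 0 0 0 0; 0.5 0 0 0 0' 20
python3 -m creep '0.4 0 0 0 0; 0.3 0 0 0 0; 0.2 0 0 0 0; 0.2 0 0 0 0'
python3 - <<'E'
from h import *
snap('wrist','w5'); s=r.state(); print(s['t'],s['tool_pos'],s['force'],s['opening'])
E
```

```text
t: 7.68
tool_pos: [0.436, -0.2945, 0.2327]
orientation: [0.06, -0.06, 0.705, -0.705]
force: [0.2, 0.3, -0.1]
opening: 0.503
t: 8.02
tool_pos: [0.436, -0.2945, 0.2327]
orientation: [-0.06, 0.06, -0.705, 0.705]
force: [-0.2, 0.3, -0.5]
opening: 0.8
8.0667 [ 0.43601257 -0.29444704  0.23269213] [-0.04993445  0.66262473  0.30048467] 0.8021003702848799
```

View pics/w5.png

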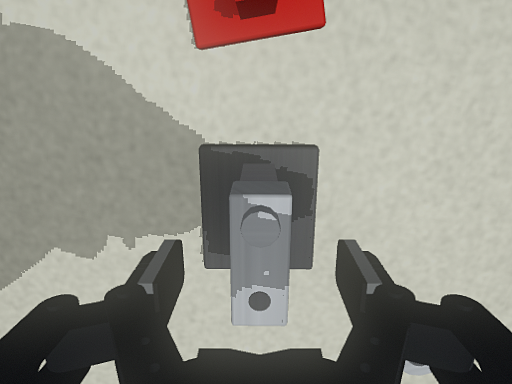

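Released: the block sits upright on the ridge with the jaws clear at (165,290) and (360,290). I'll rise, back off, and measure its centring.

```bash
python3 -m creep '0.2 0 0 0.015 0; 0.1 0 0 0.045 0; 0 0 0 0.085 0; 0 -0.02 0 0.12 0; 0 -0.05 -0.005 0.145 0'
python3 -m creep '0 -0.027 -0.005 0 0; 0 -0.027 -0.005 0 0; 0 -0.027 -0.005 0 0'
python3 - <<'E'
from h import *
snap('wrist','w6'); snap('top','t6'); s=r.state(); print(s['t'],s['tool_pos'])
for t,bx in (('w6',(30,135,215,310)),('t6',(215,255,350,388))):
    W,p=world(t); v0,v1,u0,u1=bx; w=W[v0:v1,u0:u1].reshape(-1,3)
    k=w[(w[:,2]>.065)&(w[:,2]<.09)]; print('block',cv2.minAreaRect(k[:,:2].astype(np.float32)),np.median(k,0))
    b=w[(w[:,2]>.0775)&(w[:,2]<.09)]; print('boss',b.mean(0))
    f=w[(w[:,2]>.005)&(w[:,2]<.016)]; print('foot',cv2.minAreaRect(f[:,:2].astype(np.float32)))
E
```

```text
t: 8.48
tool_pos: [0.3869, -0.2991, 0.3805]
orientation: [-0.062, 0.06, -0.704, 0.705]
force: [0.7, -2.0, 0.6]
opening: 1.003
t: 8.73
tool_pos: [0.3582, -0.3047, 0.3783]
orientation: [-0.06, 0.06, -0.704, 0.705]
force: [0.7, -0.6, -0.9]
opening: 0.998
8.8333 [ 0.3592486  -0.30443376  0.37750718]
block ((0.43443045020103455, -0.29363974928855896), (0.06319081783294678, 0.025691160932183266), 9.177960395812988) [ 0.43593557 -0.29328277  0.07250159]
boss [ 0.45382608 -0.29024694  0.08039117]
foot ((0.43528202176094055, -0.29249265789985657), (0.07943223416805267, 0.07029581069946289), 9.592759132385254)
block ((0.4348839223384857, -0.2949019968509674), (0.06364896893501282, 0.02806997299194336), 9.31082534790039) [ 0.43603534 -0.29298588  0.07280397]
boss [ 0.45213111 -0.29106768  0.08058443]
foot ((0.433952271938324, -0.2940695285797119), (0.105087511241436, 0.10944149643182755), 83.23243713378906)
```

View pics/w6.png

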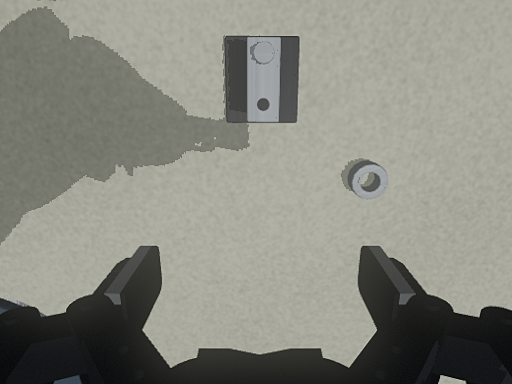

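The block is within about 1 mm of the foot/ridge centre, at yaw 9.2–9.3° against 9.6°, with its top at 72.5 mm. Placement is good. Next I'll fit the bar and hood from the top depth.

Run:
```python
from h import *
W,p=world('t6')
w=W[110:240,215:335].reshape(-1,3); w=w[(w[:,2]>.07)&(w[:,2]<.12)]
bar=w[w[:,0]<.50]; print(len(bar))
# bar pixels: rows near front
th=np.radians(6.6)
for _ in range(4):
    ex=np.array([np.cos(th),np.sin(th)]); ey=np.array([-ex[1],ex[0]])
    u=w[:,:2]@ex; v=w[:,:2]@ey; m=u<u.min()+.018
    b=w[m]; A=np.polyfit(v[m],u[m],1); th-=np.arctan(A[0])
print('yaw',np.degrees(th),'u range',u[m].min(),u[m].max(),'v',v[m].min(),v[m].max(),'z',np.median(b[:,2]), len(b))
c=ex*(np.median(u[m]))+ey*(v[m].min()+v[m].max())/2; print('bar mid',c)
pan=w[u>u.min()+.06]; print('panel',cv2.minAreaRect(pan[:,:2].astype(np.float32)))
```

```text
339
yaw 4.812869169263962 u range 0.46007367366727475 0.47757064071366173 v -0.16461613909005232 -0.023198874259483103 z 0.09137150446539744 285
bar mid [ 0.4731228  -0.05370438]
panel ((0.6458488702774048, -0.03899824619293213), (0.23990985751152039, 0.23662050068378448), 5.0277485847473145)
```

```bash
python3 -m creep '0 0.005 0.01 0 0.06; 0 0.013 0.03 0 0.16; 0 0.023 0.05 0 0.27; 0 0.033 0.072 0 0.38; 0 0.043 0.093 0 0.49'
python3 -m creep '0 0.01 0.022 0 0.115; 0 0.02 0.044 0 0.23; 0 0.03 0.065 0 0.345; 0 0.04 0.087 0 0.46; 0 0.05 0.109 0 0.57'
python3 -m creep '0 0.01 0.02 0 0.115; 0 0.017 0.035 0 0.23; 0 0.021 0.045 0 0.33; 0 0.022 0.048 0 0.42; 0 0.022 0.048 0 0.42'
python3 -m creep '0 0 0 0 0; 0 0 0 0 0'
python3 - <<'E'
from h import *
from scipy.spatial.transform import Rotation as Ro
snap('wrist','w7'); s=r.state(); q=s['orientation']; M=Ro.from_quat(q[[1,2,3,0]]).as_matrix()
print(s['t'],s['tool_pos'],M[:,2],np.degrees(np.arctan2(M[1,2],M[0,2])),s['joints'],s['force'])
E
```

```text
t: 9.25
tool_pos: [0.403, -0.2101, 0.3771]
orientation: [0.231, -0.232, 0.668, -0.668]
force: [-0.6, 0.4, 0.4]
opening: 1.003
t: 9.67
tool_pos: [0.453, -0.1008, 0.3771]
orientation: [0.41, -0.41, 0.576, -0.576]
force: [-0.3, 0.3, -0.2]
opening: 1.001
t: 10.08
tool_pos: [0.4748, -0.0531, 0.377]
orientation: [-0.521, 0.522, -0.478, 0.477]
force: [-0.4, 0.5, 0.4]
opening: 1.0
t: 10.25
tool_pos: [0.4741, -0.0545, 0.3774]
orientation: [-0.519, 0.519, -0.48, 0.48]
force: [-1.0, 0.0, -0.2]
opening: 1.002
10.3 [ 0.47407089 -0.05462278  0.37746493] [ 9.96989989e-01  7.75290780e-02 -4.50827794e-04] 4.4465515457623646 [-1.14693781e-01  1.73161215e-01 -1.52353601e-01  1.24572705e+00
 -7.06593701e-05  1.37849560e+00] [0.0659174  0.27416079 0.09672095]
```

View pics/w7.png

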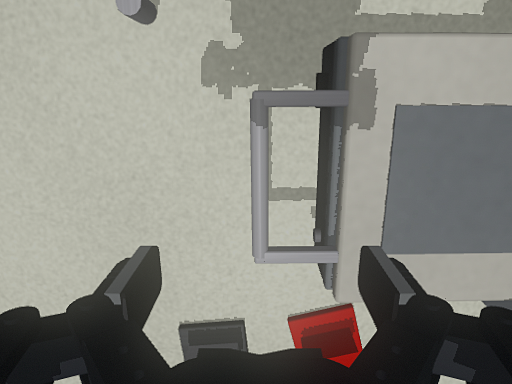

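The bar runs vertically from (262,97) to (260,258). The rest shows at (213,338), partly hidden by the gripper body, so I'll check the block too.

Run:
```python
from h import *
W,p=world('w7')
print('rest area',[W[v,212].round(3) for v in (322,330,338,345)])
w=W[110:245,245:276].reshape(-1,3); b=w[(w[:,2]>.08)&(w[:,2]<.12)]
# top crest of bar
v=b[:,1]; A=np.polyfit(v,b[:,0],1); print('slope yaw',-np.degrees(np.arctan(A[0])),'x@mid',np.polyval(A,-.0545), 'z med/max',np.median(b[:,2]),np.percentile(b[:,2],95))
# per-bin max z & x
for y0 in np.arange(-.11,.01,.02):
    m=(v>y0)&(v<y0+.02); 
    if m.sum()>20:
        k=b[m]; t=k[k[:,2]>np.percentile(k[:,2],80)]; print(round(y0+.01,3),t.mean(0).round(4),k[:,0].min().round(4),k[:,0].max().round(4))
a=W[85:270,245:345].reshape(-1,3); a=a[(a[:,2]>.08)&(a[:,2]<.12)]; print('y extent',a[:,1].min(),a[:,1].max())
for u in (270,290,310):
    for n,(v0,v1) in (('L',(88,112)),('R',(240,270))):
        c=W[v0:v1,u]; c=c[c[:,2]>.075]; print(n,u,c.mean(0).round(4),len(c))
st=W[40:300,380:500].reshape(-1,3)
```

```text
rest area [array([ 0.431, -0.258,  0.002]), array([ 0.432, -0.263,  0.011]), array([ 0.433, -0.276,  0.009]), array([nan, nan, nan])]
slope yaw 4.903866012886657 x@mid 0.47305706534240355 z med/max 0.09110000043311955 0.09276450371841066
-0.1 [ 0.4764 -0.0971  0.0924] 0.4696 0.4844
-0.08 [ 0.4752 -0.0803  0.0925] 0.4673 0.4828
-0.06 [ 0.4733 -0.0596  0.0927] 0.4659 0.4811
-0.04 [ 0.4715 -0.0406  0.0925] 0.4645 0.4795
-0.02 [ 0.47   -0.021   0.0926] 0.4623 0.4777
0.0 [ 0.4684 -0.0028  0.0926] 0.4614 0.476
y extent -0.12841157660048727 0.022605745737097557
L 270 [0.4755 0.0123 0.0913] 17
R 270 [ 0.4866 -0.115   0.0895] 17
L 290 [0.4901 0.0134 0.091 ] 17
R 290 [ 0.5035 -0.1139  0.0893] 16
L 310 [0.5047 0.0146 0.0911] 17
R 310 [ 0.5204 -0.1125  0.0893] 17
```

The bar axis is at x≈0.473 when y=−0.053, with yaw 4.9°. Its crest at 92.5 mm matches the expected 92. I'll narrow the jaws and descend.

```bash
python3 -m creep '0.4 0 0.001 -0.02 0.008; 0.5 -0.001 0.001 -0.05 0.008; 0.5 -0.001 0.001 -0.07 0.008; 0.5 -0.001 0.001 -0.075 0.008; 0.5 -0.001 0.001 -0.08 0.008'
python3 -m creep '0.5 0 0 -0.015 0; 0.5 0 0 -0.03 0; 0.5 0 0 -0.045 0; 0.5 0 0 -0.055 0; 0.5 0 0 -0.057 0'
python3 - <<'E'
from h import *
snap('wrist','w8'); s=r.state(); print(s['t'],s['tool_pos'],s['force'],s['opening'])
E
```

```text
t: 10.72
tool_pos: [0.4728, -0.0537, 0.2973]
orientation: [-0.521, 0.521, -0.478, 0.478]
force: [-0.1, -0.0, 0.6]
opening: 0.504
t: 11.13
tool_pos: [0.4729, -0.0536, 0.2401]
orientation: [-0.521, 0.522, -0.478, 0.477]
force: [0.4, 0.4, 0.0]
opening: 0.498
11.1833 [ 0.47304022 -0.05356156  0.24053911] [ 0.26418907  0.39439698 -0.98290491] 0.4984325760835953
```

View pics/w8.png

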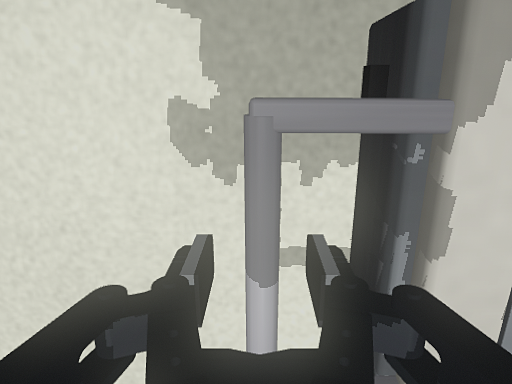

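The bar at (262,290) lies midway between the pads. Closing now.

```bash
python3 -m creep '0.8 0 0 0 0; 1 0 0 0 0; 1 0 0 0 0; 1 0 0 0 0; 1 0 0 0 0' 40
python3 -m creep '1 0 0 0 0; 1 0 0 0 0; 1 0 0 0 0'
python3 - <<'E'
# arc: hinge from bar (0.473,-0.0535 at TCP), station yaw 4.9deg
import numpy as np
ex=np.array([np.cos(np.radians(4.9)),np.sin(np.radians(4.9))])
for a in np.arange(0,1.11,.05).tolist()+[.78,.79]:
    d=.25*(1-np.cos(a)); print(round(a,2),(ex*d).round(4),round(.25*np.sin(a),4))
E
```

```text
t: 11.6
tool_pos: [0.4735, -0.0535, 0.2415]
orientation: [0.522, -0.521, 0.477, -0.478]
force: [1.0, 0.2, 6.6]
opening: 0.147
t: 11.85
tool_pos: [0.4735, -0.0535, 0.2414]
orientation: [0.522, -0.521, 0.477, -0.478]
force: [1.6, -0.1, 6.8]
opening: 0.146
0.0 [0. 0.] 0.0
0.05 [0.0003 0.    ] 0.0125
0.1 [0.0012 0.0001] 0.025
0.15 [0.0028 0.0002] 0.0374
0.2 [0.005  0.0004] 0.0497
0.25 [0.0077 0.0007] 0.0619
0.3 [0.0111 0.001 ] 0.0739
0.35 [0.0151 0.0013] 0.0857
0.4 [0.0197 0.0017] 0.0974
0.45 [0.0248 0.0021] 0.1087
0.5 [0.0305 0.0026] 0.1199
0.55 [0.0367 0.0031] 0.1307
0.6 [0.0435 0.0037] 0.1412
0.65 [0.0508 0.0044] 0.1513
0.7 [0.0586 0.005 ] 0.1611
0.75 [0.0668 0.0057] 0.1704
0.8 [0.0755 0.0065] 0.1793
0.85 [0.0847 0.0073] 0.1878
0.9 [0.0943 0.0081] 0.1958
0.95 [0.1042 0.0089] 0.2034
1.0 [0.1145 0.0098] 0.2104
1.05 [0.1251 0.0107] 0.2169
1.1 [0.1361 0.0117] 0.2228
0.78 [0.072  0.0062] 0.1758
0.79 [0.0738 0.0063] 0.1776
```

The bar is gripped (opening 12.4 mm on a 14 mm bar). I'll raise it along the arc at 0.05 rad per row.

```bash
python3 -m creep '1 0.0003 0 0.0125 0; 1 0.0012 0.0001 0.025 0; 1 0.0028 0.0002 0.0374 0; 1 0.005 0.0004 0.0497 0; 1 0.0077 0.0007 0.0619 0'
python3 -m creep '1 0.0034 0.0003 0.012 0; 1 0.0074 0.0006 0.0238 0; 1 0.012 0.001 0.0355 0; 1 0.0171 0.0014 0.0468 0; 1 0.0228 0.0019 0.058 0'
python3 - <<'E'
from h import *
snap('side','s9'); s=r.state(); print(s['t'],s['tool_pos'],s['force'],s['opening'])
E
```

```text
t: 12.27
tool_pos: [0.4809, -0.0528, 0.3032]
orientation: [0.522, -0.522, 0.477, -0.478]
force: [7.9, -1.1, -6.3]
opening: 0.144
t: 12.68
tool_pos: [0.5027, -0.051, 0.3608]
orientation: [-0.521, 0.522, -0.478, 0.477]
force: [-5.7, -3.1, 0.1]
opening: 0.141
12.7333 [ 0.50355559 -0.05090964  0.36271618] [-19.11205343  -0.99774284   9.70946137] 0.1466180539843365
```

View pics/s9.png

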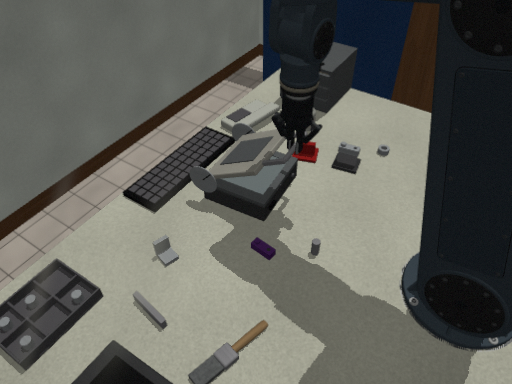

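The hood is lifted and gripped, and the block still sits on the rest at (347,153). The tool is pressing about 20 N radially towards the hinge, so I'll ease it outward slightly.

```bash
python3 -m creep '1 0 0 0 0; 1 0 0 0 0'
python3 -m creep '1 -0.001 0 0.0005 0; 1 -0.001 0 0.0005 0'
```

```text
t: 12.9
tool_pos: [0.5026, -0.051, 0.3605]
orientation: [-0.521, 0.522, -0.478, 0.477]
force: [-9.4, -2.4, 3.4]
opening: 0.147
t: 13.07
tool_pos: [0.5024, -0.051, 0.3611]
orientation: [-0.521, 0.522, -0.477, 0.477]
force: [-0.3, -2.1, -1.2]
opening: 0.146
```

```bash
python3 -m creep '1 0.0062 0.0005 0.0108 0; 1 0.013 0.0011 0.0213 0; 1 0.0203 0.0018 0.0314 0; 1 0.0281 0.0024 0.0412 0; 1 0.0363 0.0031 0.0505 0'
python3 -m creep '1 0 0 0 0; 1 0 0 0 0; 1 0 0 0 0'
```

```text
t: 13.48
tool_pos: [0.5375, -0.048, 0.4122]
orientation: [-0.52, 0.523, -0.478, 0.477]
force: [-21.4, -3.8, 16.1]
opening: 0.144
t: 13.73
tool_pos: [0.5373, -0.048, 0.4121]
orientation: [-0.521, 0.523, -0.478, 0.477]
force: [-20.1, -2.7, 17.4]
opening: 0.147
```

```bash
python3 -m creep '1 0.004 0.0003 0.0045 0; 1 0.0087 0.0008 0.0089 0; 1 0.0133 0.0012 0.0132 0; 1 0.0179 0.0016 0.0174 0'
python3 -m creep '1 0 0 0 0; 1 0 0 0 0; 1 0 0 0 0'
```

```text
t: 14.07
tool_pos: [0.5551, -0.0464, 0.4302]
orientation: [-0.521, 0.522, -0.478, 0.477]
force: [-25.0, -3.5, 26.7]
opening: 0.144
t: 14.32
tool_pos: [0.5551, -0.0464, 0.4304]
orientation: [-0.521, 0.522, -0.478, 0.477]
force: [-23.4, -3.0, 25.8]
opening: 0.142
```

```bash
python3 -m creep '1 -0.001 0 0.001 0; 1 -0.002 0 0.0022 0; 1 -0.002 0 0.0022 0; 1 -0.002 0 0.0022 0'
python3 - <<'E'
from h import *
s=r.state(); print(s['t'],s['tool_pos'],s['force'],s['joints'])
p0=np.array([.4735,.2414]); 
ex=np.array([np.cos(np.radians(4.9)),np.sin(np.radians(4.9))])
u=lambda p: p[0]*ex[0]+p[1]*ex[1]
P=[(u((.4735,-.0535)),.2414),(u((.5024,-.051)),.3611),(u(s['tool_pos'][:2]),s['tool_pos'][2])]
(x1,z1),(x2,z2),(x3,z3)=P
A=2*np.array([[x2-x1,z2-z1],[x3-x1,z3-z1]]); b=np.array([x2**2+z2**2-x1**2-z1**2,x3**2+z3**2-x1**2-z1**2])
c=np.linalg.solve(A,b); print('hinge u,z(+.155)',c,'rad',np.hypot(x1-c[0],z1-c[1]), P)
print([np.arctan2(z-c[1],c[0]-x) for x,z in P])
E
```

```text
t: 14.65
tool_pos: [0.555, -0.0464, 0.4311]
orientation: [-0.522, 0.522, -0.477, 0.478]
force: [3.2, -4.5, -4.3]
opening: 0.143
14.65 [ 0.55499384 -0.04640541  0.43110683] [ 3.24772889 -4.46819255 -4.29037547] [-8.32698893e-02  3.31819966e-01  1.89831317e-01  1.42821317e+00
 -5.88807007e-04  1.39938154e+00]
hinge u,z(+.155) [0.72730872 0.24173043] rad 0.26010923887354 [(np.float64(0.46719969235854497), 0.2414), (np.float64(0.49620761372630556), 0.3611), (np.float64(0.5490016995275632), np.float64(0.43110683343812006))]
[np.float64(-0.0012703518617431784), np.float64(0.47678028346895485), np.float64(0.8154948124303586)]
```

```bash
python3 -m creep '1 0.0048 0.0004 0.0042 0; 1 0.0095 0.0008 0.0083 0; 1 0.0145 0.0012 0.0122 0; 1 0.0192 0.0016 0.016 0'
python3 -m creep '1 0 0 0 0; 1 0 0 0 0; 1 0 0 0 0'
python3 -c "
from h import *
f=[]
s=r.state();print(s['force'])"
```

```text
t: 14.98
tool_pos: [0.5741, -0.0447, 0.4472]
orientation: [-0.521, 0.522, -0.477, 0.477]
force: [2.0, -3.4, -3.6]
opening: 0.147
t: 15.23
tool_pos: [0.5737, -0.0448, 0.447]
orientation: [-0.521, 0.522, -0.477, 0.478]
force: [-0.1, -5.3, -0.0]
opening: 0.144
[-0.06444596 -5.3043226  -0.01093837]
```

```bash
python3 -m creep '1 0.005 0 0.0037 0; 1 0.0102 0.0003 0.0073 0; 1 0.0155 0.0007 0.0107 0; 1 0.0207 0.001 0.0141 0'
python3 -m creep '1 0 0 0 0; 1 0 0 0 0; 1 0 0 0 0'
python3 - <<'E'
from h import *
s=r.state();print(s['t'],s['tool_pos'],s['force']); snap('side','s10'); snap('wrist','w10')
E
```

```text
t: 15.57
tool_pos: [0.5943, -0.0433, 0.4614]
orientation: [0.522, -0.522, 0.478, -0.477]
force: [-1.4, 1.3, -0.1]
opening: 0.146
t: 15.82
tool_pos: [0.5943, -0.0433, 0.4616]
orientation: [0.522, -0.521, 0.477, -0.477]
force: [-3.1, 0.3, 5.5]
opening: 0.143
15.8167 [ 0.59426671 -0.04329189  0.46156708] [-3.06238121  0.34126765  5.49342838]
```

View pics/s10.png

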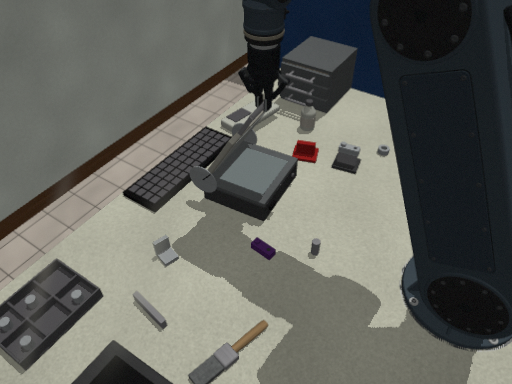

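View pics/w10.png

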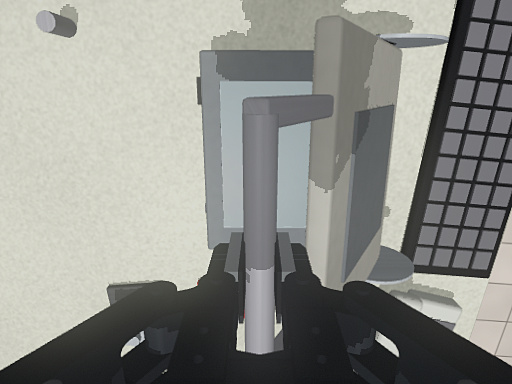

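The hood is past the balance marks and the bar is held in the pads. I'll measure the hood angle from depth using the panel's plane and the bar position.

```bash
cat >> h.py <<'E'
def hood(tag,s,box=(120,270,350,388)):
    W,p=world(tag); ex=np.array([np.cos(np.radians(4.9)),np.sin(np.radians(4.9)),0]); ey=np.array([-ex[1],ex[0],0]); ez=np.array([0,0,1.])
    v0,v1,u0,u1=box; k=W[v0:v1,u0:u1].reshape(-1,3); k=k[np.isfinite(k[:,0])]
    for _ in range(3):
        c=np.median(k,0) if _==0 else k.mean(0); U,S,V=np.linalg.svd(k-c,full_matrices=False); n=V[2]; d=(k-c)@n; k=k[abs(d)<max(.003,1.5*np.std(d))]
    n=n*np.sign(n[2]); nx,ny,nz=n@ex,n@ey,n@ez
    print('panel n',np.round([nx,ny,nz],3),'angle',np.arctan2(-nx,nz),'pts',len(k),'rms',np.std((k-c)@n),'c',c)
    b=W[120:235,243:280].reshape(-1,3); b=b[(b[:,2]>s['tool_pos'][2]-.175)&(b[:,2]<s['tool_pos'][2]-.12)]
    t=b[b[:,2]>np.percentile(b[:,2],80)].mean(0); print('bar crest',t,'axis z',t[2]-.0067,'angle by z',np.arcsin((t[2]-.0067-.085)/.25),'u',t@ex)
E
python3 - <<'E'
from h import *
s=r.state(); hood('w10',s); print(s['tool_pos']@[np.cos(np.radians(4.9)),np.sin(np.radians(4.9)),0])
E
```

```text
panel n [ 0.862 -0.009  0.507] angle -1.0395116950205432 pts 5045 rms 0.0007853842122756678 c [ 0.682688   -0.04592508  0.17176094]
bar crest [ 0.58962532 -0.001701    0.30687226] axis z 0.3001722566838341 angle by z 1.0366214670552727 u 0.5873251196273089
0.5883430951023886
```

Both methods give a hood angle of 1.04 rad. I'll go a little further to about 1.12 and average the tangential force to feel the spring.

```bash
python3 -m creep '1 0.004 0.0003 0.0028 0; 1 0.0085 0.0007 0.0053 0; 1 0.013 0.001 0.0078 0; 1 0.0175 0.0014 0.0099 0'
python3 -m creep '1 0 0 0 0; 1 0 0 0 0; 1 0 0 0 0'
for i in 1 2 3 4; do python3 -m creep '1 0 0 0 0' | grep force; done
python3 - <<'E'
from h import *
s=r.state();print(s['t'],s['tool_pos'],s['force']); snap('wrist','w11'); hood('w11',r.state())
E
```

```text
t: 16.25
tool_pos: [0.6125, -0.0418, 0.4715]
orientation: [0.522, -0.521, 0.477, -0.477]
force: [-4.2, 3.0, 8.3]
opening: 0.139
t: 16.5
tool_pos: [0.6125, -0.0418, 0.4716]
orientation: [0.522, -0.521, 0.477, -0.477]
force: [-2.0, 3.9, 5.1]
opening: 0.145
force: [-2.2, 4.6, 5.4]
force: [-1.5, 4.6, 5.3]
force: [-2.0, 5.6, 4.6]
force: [-1.9, 4.8, 5.4]
16.8333 [ 0.6122083  -0.04185339  0.47144838] [-1.87737563  4.83014716  5.38441932]
panel n [0.923 0.09  0.373] angle -1.1868741138470138 pts 772 rms 0.0018570310312882178 c [ 0.78282266 -0.10116806  0.01877091]
bar crest [6.07559556e-01 2.74570456e-05 3.16749536e-01] axis z 0.3100495364170932 angle by z 1.1202243058836943 u 0.6053414505877984
```

The hood is at about 1.12 rad, with steady readings that include a small upward tangential pull (about +0.6 N). Now I'll ease it back slowly.

```bash
python3 -m creep '1 -0.005 -0.0005 -0.0025 0; 1 -0.0095 -0.0008 -0.0048 0; 1 -0.0133 -0.0012 -0.0069 0; 1 -0.02 -0.0018 -0.0107 0; 1 -0.0262 -0.0023 -0.0147 0'
python3 -m creep '1 -0.005 -0.0004 -0.0034 0; 1 -0.0103 -0.0009 -0.007 0; 1 -0.0153 -0.0013 -0.0107 0; 1 -0.0203 -0.0018 -0.0145 0'
python3 -m creep '1 0 0 0 0; 1 0 0 0 0; 1 0 0 0 0'
python3 - <<'E'
from h import *
s=r.state();print(s['t'],s['tool_pos'],s['force']); snap('wrist','w12'); hood('w12',r.state())
E
```

```text
t: 17.3
tool_pos: [0.586, -0.0442, 0.4566]
orientation: [0.522, -0.521, 0.477, -0.477]
force: [1.6, 6.4, 2.1]
opening: 0.143
t: 17.63
tool_pos: [0.5657, -0.046, 0.4419]
orientation: [0.522, -0.521, 0.477, -0.477]
force: [2.7, 6.0, -0.8]
opening: 0.142
t: 17.88
tool_pos: [0.5658, -0.046, 0.4421]
orientation: [0.522, -0.522, 0.478, -0.477]
force: [-1.4, 5.6, 1.0]
opening: 0.141
17.8833 [ 0.56578423 -0.04604262  0.44206768] [-1.37653835  5.63993159  1.04910351]
panel n [ 0.743 -0.003  0.67 ] angle -0.8371872314848192 pts 5639 rms 0.0007237399824648366 c [ 0.63349489 -0.03239689  0.20812617]
bar crest [ 0.5611151  -0.00489575  0.28671936] axis z 0.28001935916109694 angle by z 0.8947895710736017 u 0.55864621190983
```

View pics/w12.png

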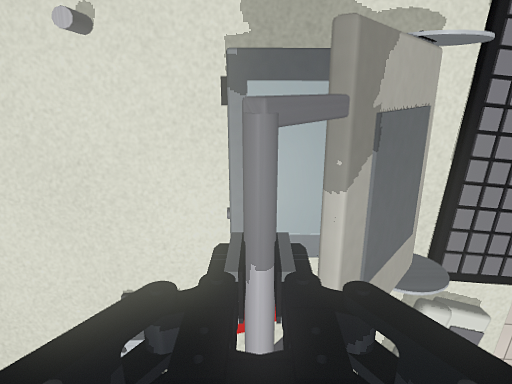

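Run:
```python
from h import *
s=r.state()
for b in [(130,240,382,422),(60,110,370,430),(120,250,355,375)]: hood('w12',s,b)
hood('w11',dict(tool_pos=np.array([.612,-.042,.4714])),(120,260,318,355))
hood('w10',dict(tool_pos=np.array([.594,-.043,.4616])),(130,250,360,385))
```

```text
panel n [ 0.779 -0.004  0.627] angle -0.89261577780072 pts 4201 rms 0.0005125174638820106 c [ 0.67612628 -0.03512871  0.1578762 ]
bar crest [ 0.5611151  -0.00489575  0.28671936] axis z 0.28001935916109694 angle by z 0.8947895710736017 u 0.55864621190983
panel n [0.773 0.011 0.634] angle -0.8837477497986563 pts 2991 rms 0.0004259209251850299 c [0.65374052 0.03820236 0.17425608]
bar crest [ 0.5611151  -0.00489575  0.28671936] axis z 0.28001935916109694 angle by z 0.8947895710736017 u 0.55864621190983
panel n [0.741 0.007 0.672] angle -0.8345326321986719 pts 2583 rms 0.0007225206749764391 c [ 0.62746808 -0.02431956  0.21378701]
bar crest [ 0.5611151  -0.00489575  0.28671936] axis z 0.28001935916109694 angle by z 0.8947895710736017 u 0.55864621190983
panel n [ 0.871 -0.     0.49 ] angle -1.0581978493951494 pts 4998 rms 0.0008458162121450659 c [ 0.6622124  -0.02954291  0.22499826]
bar crest [6.07559556e-01 2.74570456e-05 3.16749536e-01] axis z 0.3100495364170932 angle by z 1.1202243058836943 u 0.6053414505877984
panel n [ 0.865 -0.004  0.503] angle -1.0442494895216559 pts 2792 rms 0.0006557344487240644 c [ 0.68773392 -0.04350849  0.16353118]
bar crest [ 0.58962532 -0.001701    0.30687226] axis z 0.3001722566838341 angle by z 1.0366214670552727 u 0.5873251196273089
```

The angle is 0.89 rad by both methods (window plane and bar height). I'll take the last 0.10 rad down to about 0.79.

```bash
python3 -m creep '1 -0.004 0 -0.0035 0; 1 -0.009 0 -0.0079 0; 1 -0.014 -0.0004 -0.0124 0; 1 -0.0185 -0.0008 -0.0167 0'
python3 -m creep '1 0 0 0 0; 1 0 0 0 0; 1 0 0 0 0; 1 0 0 0 0'
python3 - <<'E'
from h import *
s=r.state();print(s['t'],s['tool_pos'],s['force']); snap('wrist','w13'); snap('side','s13')
for b in [(130,240,390,430),(60,110,385,440)]: hood('w13',r.state(),b)
a=cv2.imread('pics/w13.png'); b=cv2.imread('pics/s13.png'); cv2.imwrite('pics/m13.png',cv2.resize(np.hstack([a,b]),(800,300)))
E
```

```text
t: 18.27
tool_pos: [0.5472, -0.0474, 0.4253]
orientation: [-0.521, 0.522, -0.477, 0.478]
force: [1.7, -1.7, -0.1]
opening: 0.144
t: 18.6
tool_pos: [0.5472, -0.0473, 0.4255]
orientation: [-0.521, 0.522, -0.477, 0.478]
force: [-3.0, -5.1, 3.8]
opening: 0.141
18.6 [ 0.54723733 -0.04730363  0.42553307] [-2.96090968 -5.07169314  3.75987022]
panel n [ 0.705 -0.     0.709] angle -0.7824146553385216 pts 4383 rms 0.00029058049916658293 c [ 0.64896851 -0.0295478   0.17284896]
bar crest [ 0.54235529 -0.00606006  0.26992175] axis z 0.2632217549882827 angle by z 0.7936064353023305 u 0.5398555057964197
panel n [0.709 0.003 0.705] angle -0.7877803808529503 pts 2738 rms 0.00032424566483105444 c [0.63376871 0.0363373  0.17907429]
bar crest [ 0.54235529 -0.00606006  0.26992175] axis z 0.2632217549882827 angle by z 0.7936064353023305 u 0.5398555057964197
```

View pics/m13.png

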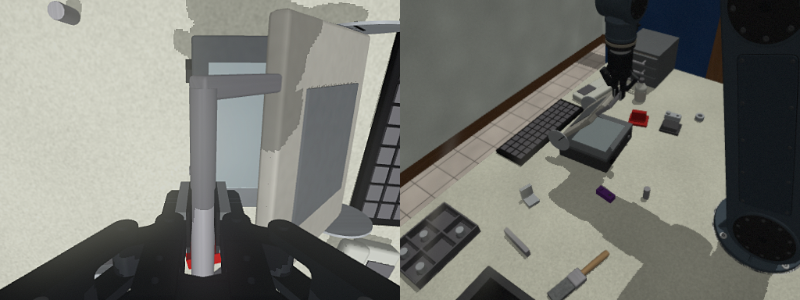

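Angle is 0.782–0.794 rad, 3–4° below balance. The block is still on its ridge in the side view at (672,120). Last check is stillness and block pose, then I'll hand in.

```bash
python3 -m creep '1 0 0 0 0; 1 0 0 0 0; 1 0 0 0 0; 1 0 0 0 0; 1 0 0 0 0'
python3 - <<'E'
from h import *
snap('top','t14'); s=r.state(); print(s['t'],s['tool_pos'],s['force'],s['opening'],abs(s['joint_velocities']).max())
W,p=world('t14'); w=W[215:255,350:388].reshape(-1,3); k=w[(w[:,2]>.065)&(w[:,2]<.09)]; print(len(k),len(k) and cv2.minAreaRect(k[:,:2].astype(np.float32)),np.median(k,0))
W,p=world('s13'); w=W[135:180,330:365].reshape(-1,3); k=w[(w[:,2]>.065)&(w[:,2]<.09)]; print(len(k),np.median(k,0),k.min(0),k.max(0))
r.close_job()
E
```

```text
t: 19.12
tool_pos: [0.5473, -0.0473, 0.4255]
orientation: [-0.521, 0.522, -0.477, 0.478]
force: [-3.6, -5.4, 3.6]
opening: 0.142
19.1667 [ 0.54725523 -0.04731734  0.42552163] [-3.5276475  -4.87357216  3.22579667] 0.14248707577408362 0.002294848284977501
94 ((0.43612468242645264, -0.3015210032463074), (0.06325939297676086, 0.013903029263019562), 4.287918567657471) [ 0.43199515 -0.30116631  0.07298675]
140 [ 0.4344811  -0.28844507  0.07105423] [ 0.40173402 -0.31296531  0.06526119] [ 0.467987   -0.27565511  0.08240546]
the job is handed in; nothing more can be done
```

I set the slide block boss up on the ridge of the part rest and let go. I then raised the hood past its balance point, eased it back and handed the job in at t ≈ 19.2 s, still holding the bar.

- **Block:** After release, the wrist camera put it about 1.5 mm from the rest's centre and within 0.5° of the ridge direction. Its top was at 72.5 mm, where 72 mm is expected.
- **Hood raised:** I lifted it to about 1.12 rad by bar height, short of the stop at 1.35 rad. One plane fit at that point disagreed (1.06 rad); at the other stops the two methods agreed within 0.012 rad. The upward spring pull I felt was small, about 0.6 N along the arc, and close to the force noise.
- **Hood at hand-in:** It is at 0.782–0.794 rad by panel plane and bar height, 3–4° below balance. The arm was still, with steady grip and a reading of about 7 N at the wrist.
- **Forces:** During the lift, the tool pressed the bar towards the hinge with up to about 35 N before I corrected the path.
- **Last block check:** The top camera saw only a 14 mm wide part of the block, probably because the arm hid the rest, so its centre and angle there are unreliable. That view and the side view both put the block's top at the right height and position on the ridge.
- **Other things on the bench:** I did not touch any of them on purpose, and the pictures showed nothing displaced, but I did not measure each one at the end.

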